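# Weigh out the real battery and seat it in the charger

### The job

One of the two look-alike small batteries is an empty display shell: gently set one on each pan of the pivot balance and let go, so that the heavier side drops. Seat the battery from the side that dropped in the charger cradle: push one end against the sprung contact just far enough, without ramming it, for the other end to drop behind the lip, so that it sits flat and stays there when let go. Leave the shell standing on its pan and the other things on the table alone.

Things in the scene. Friction and masses are not known exactly. Their poses are not given: they have to be found in the camera images.
- battery_a_center (a point): Small sealed battery, black with a grey band, two 4 mm brass tabs near one end of its top: 97 mm long (x), 25 wide (y), 51 high (z), standing upright on its 97 x 25 face. Point: its centre, 25.5 mm above its underside. Firm shell: grip across the width, 40 to 60 N. Either this or battery B is real (0.23 to 0.33 kg), the other an empty shell (under 0.11 kg); it changes.
- battery_b_center (a point): The other battery, the same as battery A in size and looks. Point: its centre, 25.5 mm above its underside; x along its 97 mm, y across its 25 mm.
- balance_stand: Fixed stand of the pivot balance, base 110 x 120 mm; origin: centre of its underside, on the table. The beam runs along its y, its pivot 62 mm above the table; cheek plates beside the pivot reach 76 mm up.
- pan_left (a point): The left (balance +y) pan of the pivot balance: a rubber-topped plate 110 mm along the arm (y), 50 mm across it (x), no rim, fixed to the beam and tilting with it, its centre 110 mm from the pivot. Point: centre of its upper face, 68 mm above the table when level.
- pan_right (a point): The right (balance -y) pan of the pivot balance: a rubber-topped plate 110 mm along the arm (y), 50 mm across it (x), no rim, fixed to the beam and tilting with it, its centre 110 mm from the pivot. Point: centre of its upper face, 68 mm above the table when level.
- beam (a joint): Tilt of the balance beam, rad: 0 level, positive when the left (+y) pan is lower, negative when the right one is lower; stops at -0.12 and +0.12. It turns easily but slowly (damped) and stays about where it is left when empty. Pressing a pan with over 25 N, or dropping things on it, harms it. A battery on a pan leans with it.
- cradle: Charger cradle: low base fixed to the table, 200 mm (x) x 66 mm (y) x 8 mm; origin: centre of its underside. On it, centred in y, is clamped a tray for one battery lengthwise, either way round. The tray may stand anywhere along x: the inner face of the lip at its -x end is at x = -41 to -71 mm; where exactly is not reported and must be felt or seen.
- cradle_floor (a point): Point above the cradle's origin at the height of the tray's floor, 14 mm above the table; axes as the cradle's. Lip at the tray's -x end: 11 mm high above the floor, 6 mm thick. Low side walls 29 mm apart, with flared rims up to 12 mm above the floor. At the +x end stands the sprung contact plate, its face 91 mm from the lip when free.
- contact (a joint): How far the sprung contact plate (30 mm wide, top 41 mm above the tray's floor) is pushed towards cradle +x, m: 0 free, 0.006 with a battery seated behind the lip, as the battery is 97 mm long and lip to contact 91. It pushes back with 3 N at first touch plus 1 N per mm. Pushed more than 12 mm (15 N) it is spoilt; it stops at 16 mm.
- grease: Bystander: a closed jar, 52 mm across and 70 mm high; origin at the centre of its underside. Leave it alone.
- carton: Bystander: a small white carton 60 x 90 x 45 mm; origin at the centre of its underside. Leave it alone.
- spanner: Bystander: a spanner lying flat, about 180 mm long. Leave it alone.

How it is judged:
By the outcome, as a careful person would: the job done as asked, in the order asked, and still so for the second after the job is handed in, with the robot touching nothing.
It also fails if it takes over 72 s, if anything falls off the work surface, if the arm or the gripper's body presses on something with over 40 N, if the wrist force passes 120 N, or if a joint passes its speed limit or range.

### The arm

A 7-joint arm with a two-finger parallel gripper is mounted at the origin on the work surface. World frame = base frame: x ahead of the robot, y to its left, z up, the work surface at z = 0. Lengths are in m, angles in rad, forces in N, time in s.
With the tool pointing down it reaches from about 0.425 to 0.925 m from the base axis. Payload 6.8 kg.
Tool frame: the origin (TCP) lies at the very end of the fingers, on their centre line; the grasp point (between the pads) lies 19 mm behind it; z points along the fingers, y is the line along which they close (so a half turn about z gives the same grasp; the last joint's range is limited). The gripper opens to 85 mm and grips with 20 to 120 N. Pads are 22 mm wide; open, the fingers measure 114 mm over their backs; the gripper's body (76 mm by 85 mm) begins 54 mm behind the grasp point. The pads swing forward as they close: fully open they stand 13 mm farther back than shut.
Start: joints at [-1.45, 0.477, 0.022, 1.555, -0.011, 1.109, -0.083], TCP at [0.153, 0.657, 0.231] pointing down, gripper open.
Joint ranges: [-2.96, 2.96], [-0.34, 2.1], [-1.41, 1.46], [0.24, 2.44], [-1.37, 4.51], [0.17, 1.92], [-2.96, 2.96]. Speed limits (rad/s): [2.39, 2.39, 3.14, 3.14, 3.14, 3.14, 3.14].

### API

Orientations are given as a unit quaternion [w, x, y, z].
In Python, from station import get_obs, read_camera, hand_in gives the robot as it stands.
- The arm moves only by the tool arm_command, never from a script. Its argument "commands" is one flat list of numbers, 7 for each row, row after row: the shift along the tool's x, y, z in m, then the turn, a rotation vector about the tool's x, y, z in degrees, then the opening, from 0 (shut) to 1 (fully open). In form: [tx, ty, tz, rx, ry, rz, fingers, tx, ty, tz, rx, ry, rz, fingers, ...]. A call has 1 to 8 rows; each row is the pose to reach, as a shift and turn from the pose commanded when the call began, along the tool's axes at that moment; what a row does not reach only later rows make up. A row lasts 1/10 s, in which the tool goes at most 50 mm and 8.59 degrees, less where a joint would pass 70% of its speed; a pose out of reach is approached as far as the arm can. A call with a gripper value outside its range is refused whole. The fingers move at their own pace and stop on an object; "force" is the grip in N (left out, the last holds). Time passes only in rows, so rows that repeat a pose let the fingers close. It gives the time, the measured TCP pose, the force, the opening and the grip force at its end, in the units of the state.
- get_obs(): the state, without advancing time (a new reading comes with each control period).
- read_camera(name): name is "side" or "top"; returns a dict with "img" (420x560x3 uint8, red, green, blue), "camera_matrix" (3x3 intrinsics, pixels), "pose" (4x4, takes a point from camera to world coordinates). Camera axes: x right, y down, z forward; pixel columns grow to the right and rows downward; lengths in m; the calibration is good to about 2 mm. A picture is of the moment at which its call begins. There is no depth.
- hand_in(): hands the job in; it is judged then, once.
The state is a dict: "t": time; "q": joint angles; "joint_vel": joint speeds; "joint_torque": joint torques, N m; "eef_pos": TCP position; "tool_rot": TCP orientation; "contact_force": force on the tool from outside, world axes, zero at the start; "torque": the same for the moment, N m; "gripper_width": opening from 0.0 (shut) to 1.0 (fully open); "grasp_force": force on a finger pad.
Only numpy, scipy, OpenCV 4.12 (cv2) and the standard library are available. Lean on these libraries where they do the work, as an engineer would, in place of code of your own. Each camera call takes 0.05 s, during which the arm holds its last target. There are 200 camera calls.

## Working session

There is one attempt and no reset: what is moved stays moved. The work goes in short steps, Python scripts to look and compute and a tool call to move; the robot and the scene stay as the last step left them, time stands still between calls to the robot, and variables do not carry over. Pictures are saved under pics/ and viewed, at most 10 in all, crops included, and the job is handed in when it is done.

Besides the shell and the picture viewer there is one more tool, called as name(argument=value, ...) on one line, values as JSON. arm_command: Moves the arm, as the interface text tells. Its arguments: {"type":"object","properties":{"commands":{"type":"array","items":{"type":"number"}},"force":{"type":"number"}},"required":["commands"]}

```bash
mkdir -p pics; cat > h.py <<'E'
import numpy as np, cv2
from station import get_obs, read_camera
def save(n,f,crop=None,s=1):
    d=read_camera(n); im=d["img"][:,:,::-1]
    if crop: im=im[crop[1]:crop[3],crop[0]:crop[2]]
    cv2.imwrite("pics/"+f,cv2.resize(im,None,fx=s,fy=s,interpolation=cv2.INTER_CUBIC)); return d
E
python3 - <<'E'
from h import *
import pickle
c={}
for n in("side","top"):
    d=save(n,n+"0.png",None,1.42); c[n]=(d["camera_matrix"],d["pose"]); print(n,d["camera_matrix"].tolist(),np.round(d["pose"],4).tolist())
pickle.dump(c,open("cam.pkl","wb"))
o=get_obs(); print({k:np.round(v,4).tolist() for k,v in o.items()})
E
```

```text
side [[504.2178321088625, 0.0, 287.61518458674817], [0.0, 504.2178321088625, 205.0619206709399], [0.0, 0.0, 1.0]] [[0.8507, -0.4165, 0.3206, 0.2041], [-0.5255, -0.6613, 0.5354, -0.6331], [-0.011, -0.6239, -0.7814, 1.0261], [0.0, 0.0, 0.0, 1.0]]
top [[478.5621114670972, 0.0, 288.9760787011188], [0.0, 478.5621114670972, 204.43463863014034], [0.0, 0.0, 1.0]] [[0.0085, -0.9976, 0.0683, 0.5292], [-0.9999, -0.0089, -0.0053, 0.0431], [0.0059, -0.0683, -0.9977, 1.204], [0.0, 0.0, 0.0, 1.0]]
{'t': 0.1, 'q': [-1.4501, 0.4777, 0.0224, 1.5563, -0.0115, 1.1093, -0.0831], 'joint_vel': [0.0006, -0.0018, 0.0016, -0.0024, -0.0009, -0.0003, 0.0013], 'joint_torque': [0.0039, -59.7755, 1.6134, -28.1948, 0.0128, 0.0051, -0.0], 'eef_pos': [0.153, 0.6569, 0.2305], 'tool_rot': [-0.0, 0.1141, 0.9935, -0.0008], 'contact_force': [-0.1671, 0.7207, -0.3214], 'torque': [-0.0025, 0.0151, -0.0017], 'grasp_force': 0.0, 'gripper_width': 1.0002}
```

View pics/top0.png

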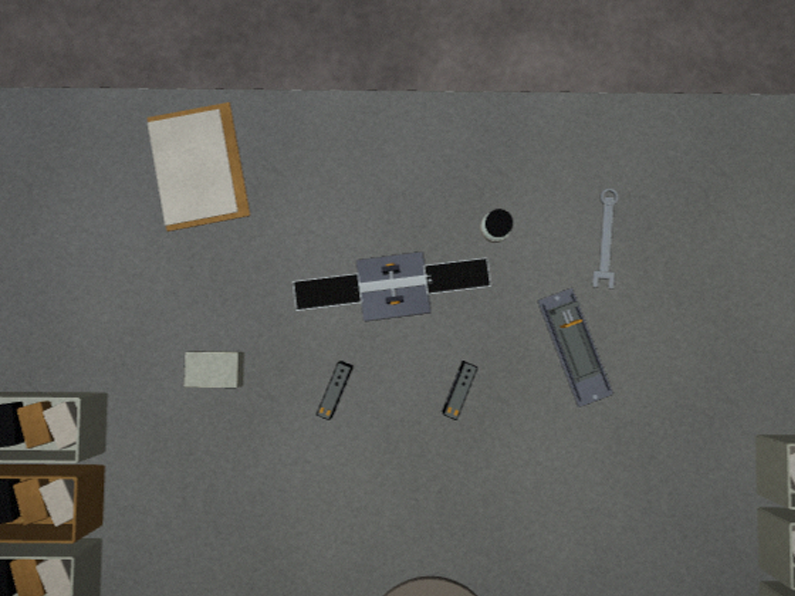

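View pics/side0.png

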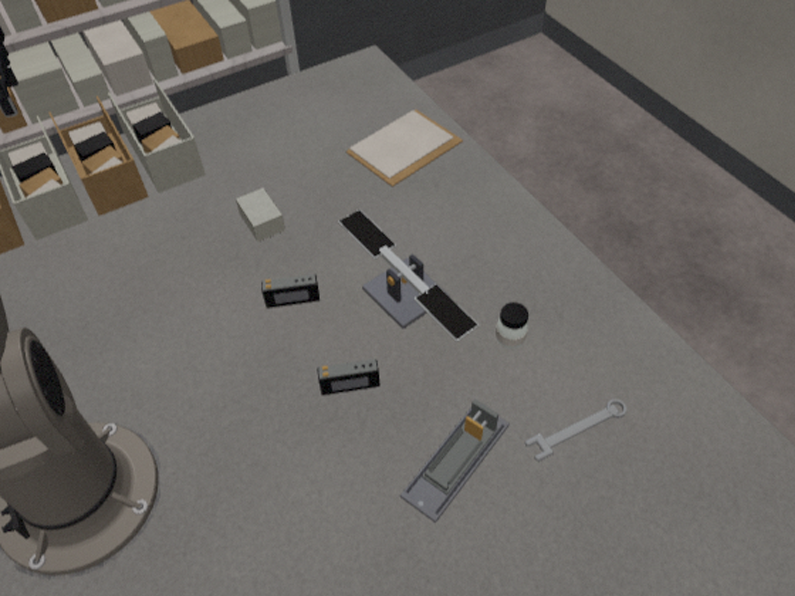

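The top view shows battery 1 at (335,390), battery 2 at (460,390), the balance from (293,290) to (490,275) and the cradle at (575,347). The side view shows the same layout. I'll enlarge both to measure.

```bash
python3 - <<'E'
from h import *
save("top","top1.png",(200,170,440,290),3.3)
save("side","side1.png",(175,140,365,370),2.6)
E
```

```text
(no output)
```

View pics/top1.png

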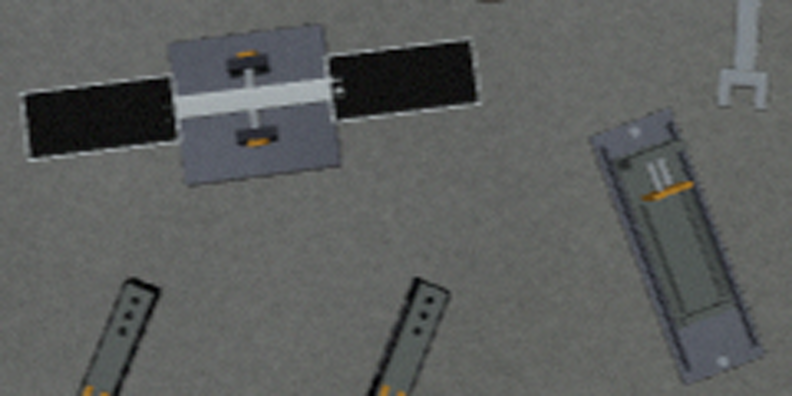

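View pics/side1.png

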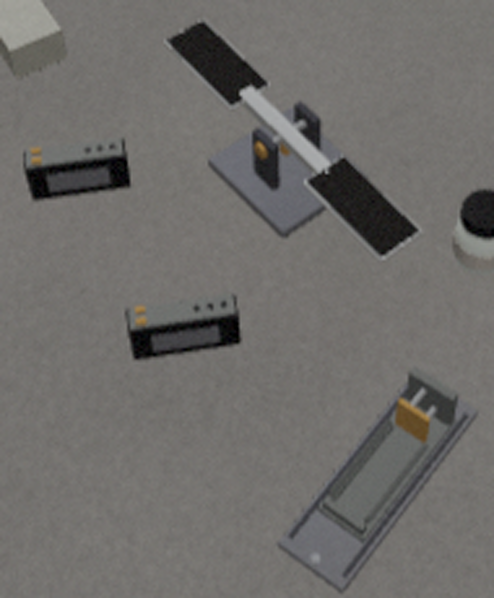

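Top1 and side1 give matching corners for the batteries, pans and cradle. I'll triangulate those.

```bash
cat >> h.py <<'E'
import pickle
def T1(p): return (200+p[0]/3.3-.35,170+p[1]/3.3-.35)
def T0(p): return (p[0]/1.42-.15,p[1]/1.42-.15)
def S1(p): return (175+p[0]/2.6-.3,140+p[1]/2.6-.3)
C=pickle.load(open("cam.pkl","rb"))
def P(n): K,M=C[n]; return K@np.linalg.inv(M)[:3]
def tri(a,b):
    X=cv2.triangulatePoints(P("top"),P("side"),np.array(a,float).reshape(2,1),np.array(b,float).reshape(2,1))[:,0]; return X[:3]/X[3]
def atz(n,p,z):
    K,M=C[n]; r=M[:3,:3]@np.linalg.inv(K)@[p[0],p[1],1]; return M[:3,3]+r*(z-M[2,3])/r[2]
E
python3 - <<'E'
from h import *
def s(n,a,b,z):
    print(n,np.round(tri(a,b)*1000,1),"top@z",np.round(atz("top",a,z)[:2]*1000,1),"side@z",np.round(atz("side",b,z)[:2]*1000,1))
s("b1far",T1((144,287)),S1((128,148)),.051); s("b1near",T0((322.5,416)),S1((26,159)),.051)
s("b2far",T1((432,287)),S1((238,303)),.051); s("b2near",T0((450,416.5)),S1((129,315)),.051)
for i,(a,b) in enumerate(zip([(21,94),(170,77),(178,142),(29,160),(329,56),(471,40),(480,104),(334,122)],[(166,41),(204,22),(267,84),(233,104),(341,159),(341,159),(418,230),(383,256)])):
    print(i,np.round(atz("top",T1(a),.068)*1000,1))
s("panLo",T1((21,94)),S1((204,22)),.068);s("panLo2",T1((29,160)),S1((166,41)),.068)
s("panRo",T1((471,40)),S1((418,230)),.068);s("panRo2",T1((480,104)),S1((383,256)),.068)
s("cr1",T1((687,383)),S1((278,545)),.008);s("cr2",T1((764,353)),S1((344,590)),.008);s("cr3",T1((669,108)),S1((476,412)),.008)
s("cr4",T1((591,137)),S1((411,371)),.008)
s("pl",T1((643,198)),S1((397,401)),.055);s("pr",T1((692,185)),S1((430,420)),.055)
s("lipL",T1((685,320)),S1((323,510)),.025);s("lipR",T1((732,300)),S1((362,533)),.025)
E
```

```text
b1far [482.6 145.   49.5] top@z [481.8 145.3] side@z [483.  143.4]
b1near [394.6 183.4  50.5] top@z [395.7 182.9] side@z [393.6 183.5]
b2far [484.1 -64.5  48. ] top@z [483.5 -63.9] side@z [483.9 -66.5]
b2near [396.3 -30.4  56.6] top@z [396.5 -31.2] side@z [396.7 -26.5]
0 [620.2 234.5  68. ]
1 [633.5 127.3  68. ]
2 [586.5 120.9  68. ]
3 [572.6 227.8  68. ]
4 [649.8  12.6  68. ]
5 [662.3 -90.1  68. ]
6 [615.9 -96.6  68. ]
7 [602.    8.7  68. ]
panLo [619.6 233.8  72.8] top@z [620.2 234.5] side@z [621.6 238.2]
panLo2 [572.  226.3  77.6] top@z [572.6 227.8] side@z [575.6 235.2]
panRo [661.9 -90.4  58.2] top@z [662.3 -90.1] side@z [655.7 -95.3]
panRo2 [616.5 -97.6  59.8] top@z [615.9 -96.6] side@z [ 613.  -102.2]
cr1 [ 409.4 -259.3    5.8] top@z [ 411.6 -259.8] side@z [ 407.  -259.2]
cr2 [ 433.4 -318.3    5.7] top@z [ 434.5 -318. ] side@z [ 432.1 -318.6]
cr3 [ 617.1 -247.4    5.9] top@z [ 618.7 -247.8] side@z [ 614.5 -247.5]
cr4 [ 592.7 -186.4    9.4] top@z [ 596.1 -188.4] side@z [ 590.1 -184.5]
pl [ 549.4 -218.8   46.4] top@z [ 549.4 -217. ] side@z [ 546.2 -222.4]
pr [ 558.8 -252.1   57. ] top@z [ 559.2 -252.8] side@z [ 559.2 -251.2]
lipL [ 455.8 -256.1   12.2] top@z [ 459.7 -254.4] side@z [ 449.9 -259.5]
lipR [ 471.2 -290.6   15.6] top@z [ 474.7 -289.5] side@z [ 465.9 -292.5]
```

```bash
cat > go.py <<'E'
import sys,numpy as np
from scipy.spatial.transform import Rotation as R
from station import get_obs
# args: x y z (mm) yaw(of tool x) tilt(about tool y), deg -> shift & turn in tool axes
def go(x,y,z,yaw,tilt=0):
    o=get_obs(); q=o["tool_rot"]; Rc=R.from_quat([q[1],q[2],q[3],q[0]])
    Rt=R.from_euler("z",yaw,degrees=True)*R.from_euler("x",180,degrees=True)*R.from_euler("y",tilt,degrees=True)
    s=Rc.inv().apply(np.array([x,y,z])/1000-o["eef_pos"]); r=(Rc.inv()*Rt).as_rotvec(degrees=True)
    print("t",o["t"],"pos",np.round(np.array(o["eef_pos"])*1000,1),"F",np.round(o["contact_force"],1),"w",round(o["gripper_width"],3),"shift",np.round(s,4).tolist(),"turn",np.round(r,2).tolist())
if __name__=="__main__": go(*map(float,sys.argv[1:]))
E
python3 go.py 438.5 164 200 156.4
```

```text
t 0.2 pos [153.  657.1 230.7] F [ 0.3 -0.1 -0.3] w 1.001 shift [-0.3899, -0.4154, 0.0312] turn [-0.06, 0.01, 10.49]
```

arm_command(commands=[-0.05,-0.05,-0.04,0,0,5,1,-0.1,-0.1,-0.05,0,0,10.5,1,-0.39,-0.415,0.03,0,0,10.5,1,-0.39,-0.415,0.03,0,0,10.5,1,-0.39,-0.415,0.03,0,0,10.5,1,-0.39,-0.415,0.03,0,0,10.5,1,-0.39,-0.415,0.03,0,0,10.5,1,-0.39,-0.415,0.03,0,0,10.5,1])

```text
t: 1.0
eef_pos: [0.3498, 0.3196, 0.2266]
tool_rot: [0.0, 0.204, 0.979, 0.0]
contact_force: [1.5, 0.6, 0.3]
gripper_width: 1.002
grasp_force: 0.0
```

```bash
python3 go.py 438.5 164 110 156.4
```

```text
t 1.0 pos [349.8 319.6 226.6] F [1.5 0.6 0.3] w 1.002 shift [-0.1436, -0.1071, 0.1165] turn [0.03, 0.0, 0.0]
```

arm_command(commands=[-0.143,-0.107,0.116,0,0,0,1,-0.143,-0.107,0.116,0,0,0,1,-0.143,-0.107,0.116,0,0,0,1,-0.143,-0.107,0.116,0,0,0,1,-0.143,-0.107,0.116,0,0,0,1,-0.143,-0.107,0.116,0,0,0,1])

```text
t: 1.6
eef_pos: [0.4373, 0.1636, 0.1095]
tool_rot: [-0.001, 0.207, 0.978, -0.001]
contact_force: [-0.2, 0.4, 0.7]
gripper_width: 0.999
grasp_force: 0.0
```

```bash
python3 go.py 438.5 164 16 156.4; python3 - <<'E'
from h import *
save("side","side2.png",(130,100,330,250),3)
E
```

```text
t 1.6 pos [437.3 163.6 109.5] F [-0.2  0.4  0.7] w 0.999 shift [-0.001, 0.0012, 0.0935] turn [-0.16, -0.06, -0.27]
```

View pics/side2.png

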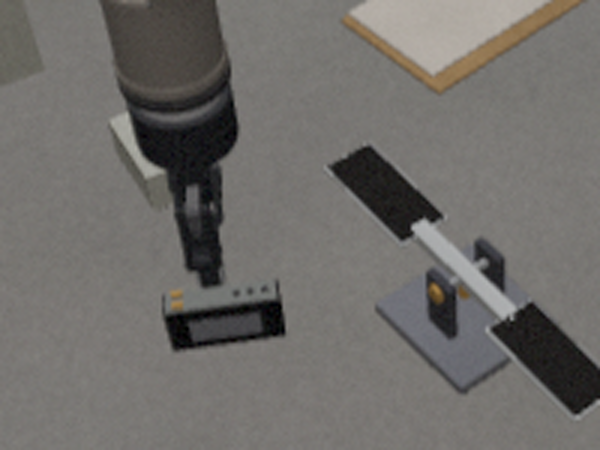

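The side crop shows the gripper at (205,240), centred over the battery at (222,315), with its closing line across the battery's width. I'll descend and grip.

arm_command(commands=[-0.001,0.001,0.04,0,0,0,1,-0.001,0.001,0.08,0,0,0,1,-0.001,0.001,0.0935,0,0,0,1,-0.001,0.001,0.0935,0,0,0,1,-0.001,0.001,0.0935,0,0,0,0,-0.001,0.001,0.0935,0,0,0,0,-0.001,0.001,0.0935,0,0,0,0,-0.001,0.001,0.0935,0,0,0,0], force=50)

```text
t: 2.45
eef_pos: [0.4392, 0.1672, 0.0181]
tool_rot: [0.001, 0.204, 0.979, 0.001]
contact_force: [-0.2, -0.2, 0.6]
gripper_width: 0.33
grasp_force: 0.6
```

arm_command(commands=[0,0,0,0,0,0,0,0,0,0,0,0,0,0,0,0,0,0,0,0,0,0,0,0,0,0,0,0])

```text
t: 2.85
eef_pos: [0.4392, 0.1672, 0.0181]
tool_rot: [0.0, 0.205, 0.979, 0.001]
contact_force: [-0.6, -0.9, 7.2]
gripper_width: 0.288
grasp_force: 48.8
```

```bash
python3 go.py 603 177.5 150 97.6 0
```

```text
t 2.85 pos [439.2 167.2  18.1] F [-0.6 -0.9  7.2] w 0.288 shift [-0.146, 0.0753, -0.1316] turn [0.1, -0.01, 58.8]
```

arm_command(commands=[0,0,-0.05,0,0,0,0,0,0,-0.1,0,0,8,0,-0.04,0.02,-0.132,0,0,16,0,-0.08,0.04,-0.132,0,0,24.5,0,-0.11,0.055,-0.132,0,0,33,0,-0.146,0.075,-0.132,0,0,41,0,-0.146,0.075,-0.132,0,0,49.5,0,-0.146,0.075,-0.132,0,0,58,0])

```text
t: 3.65
eef_pos: [0.6033, 0.1767, 0.149]
tool_rot: [0.0, 0.656, 0.755, -0.0]
contact_force: [-0.0, -0.1, -1.3]
gripper_width: 0.288
grasp_force: 49.4
```

```bash
python3 go.py 603 177.5 99 97.6 3
```

```text
t 3.65 pos [603.3 176.7 149. ] F [-0.  -0.1 -1.3] w 0.288 shift [0.0009, -0.0002, 0.05] turn [-0.01, 3.03, 0.4]
```

arm_command(commands=[0.001,0,0.025,0,3,0.4,0,0.001,0,0.045,0,3,0.4,0,0.001,0,0.05,0,3,0.4,0,0.001,0,0.05,0,3,0.4,0,0.001,0,0.05,0,3,0.4,0])

```text
t: 4.15
eef_pos: [0.6028, 0.1783, 0.1001]
tool_rot: [-0.02, 0.656, 0.755, 0.018]
contact_force: [-0.3, -0.5, -1.0]
gripper_width: 0.284
grasp_force: 49.3
```

```bash
python3 go.py 603 177.5 93 97.6 3;python3 - <<'E'
from h import *
save("side","side3.png",(200,100,360,230),3.7)
E
```

```text
t 4.15 pos [602.8 178.3 100.1] F [-0.3 -0.5 -1. ] w 0.284 shift [-0.0012, 0.0001, 0.007] turn [0.03, -0.02, 0.41]
```

View pics/side3.png

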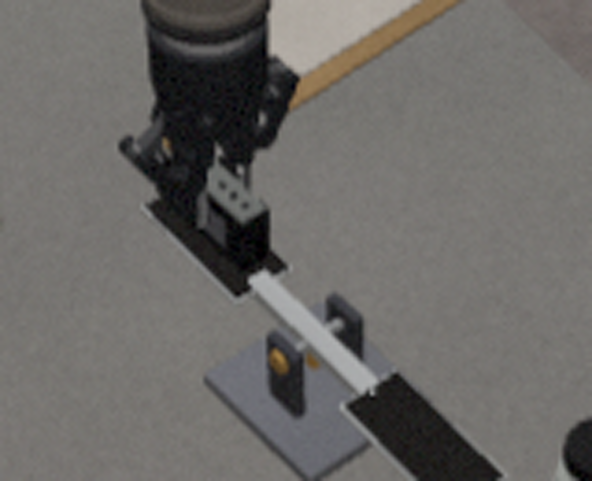

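The battery hangs just above the left pan at (235,235), lined up with it. I'll lower it slowly.

arm_command(commands=[-0.001,0,0.002,0,0,0,0,-0.001,0,0.004,0,0,0,0,-0.001,0,0.005,0,0,0,0,-0.001,0,0.006,0,0,0,0,-0.001,0,0.007,0,0,0,0,-0.001,0,0.008,0,0,0,0])

```text
t: 4.8
eef_pos: [0.6024, 0.1775, 0.0911]
tool_rot: [-0.02, 0.656, 0.754, 0.017]
contact_force: [-0.0, 0.8, -0.5]
gripper_width: 0.29
grasp_force: 49.4
```

arm_command(commands=[0,0,0.001,0,0,0,0,0,0,0.002,0,0,0,0,0,0,0.002,0,0,0,0])

```text
t: 5.1
eef_pos: [0.6023, 0.1774, 0.0889]
tool_rot: [-0.02, 0.656, 0.754, 0.017]
contact_force: [-0.9, 0.4, -0.1]
gripper_width: 0.287
grasp_force: 49.4
```

arm_command(commands=[0,0,0.001,0,0,0,0,0,0,0.002,0,0,0,0,0,0,0.002,0,0,0,0.4,0,0,0.002,0,0,0,0.5,0,0,0.002,0,0,0,0.7,0,0,0.002,0,0,0,0.8,0,0,0.002,0,0,0,0.8,0,0,-0.01,0,0,0,0.8])

```text
t: 5.9
eef_pos: [0.6012, 0.1768, 0.0981]
tool_rot: [-0.021, 0.656, 0.754, 0.016]
contact_force: [0.2, 0.3, -0.2]
gripper_width: 0.802
grasp_force: 0.0
```

```bash
python3 go.py 603 177.5 170 97.6 0; python3 go.py 440 -47.5 100 157.5 0
```

```text
t 5.9 pos [601.2 176.8  98.1] F [ 0.2  0.3 -0.2] w 0.802 shift [0.0041, 0.0016, -0.0717] turn [-0.19, -2.97, 0.4]
t 5.9 pos [601.2 176.8  98.1] F [ 0.2  0.3 -0.2] w 0.802 shift [-0.1994, -0.1909, -0.0116] turn [1.38, -2.79, -59.49]
```

arm_command(commands=[0,0,-0.04,0,0,0,1,0,0,-0.085,0,0,0,1,-0.04,-0.04,-0.085,0,-2.8,-8,1,-0.07,-0.07,-0.085,0.5,-2.8,-16,1,-0.11,-0.1,-0.085,0.5,-2.8,-24,1,-0.15,-0.14,-0.085,1,-2.8,-32,1,-0.19,-0.17,-0.085,1,-2.8,-40,1,-0.2,-0.19,-0.085,1.4,-2.8,-48,1])

```text
t: 6.7
eef_pos: [0.4408, -0.0557, 0.1743]
tool_rot: [-0.001, 0.292, 0.956, -0.001]
contact_force: [0.5, 0.2, -0.3]
gripper_width: 0.998
grasp_force: 0.0
```

```bash
python3 go.py 440 -47.5 110 157.5 0; python3 - <<'E'
from h import *
save("side","side4.png",(130,100,360,270),3.4)
E
```

```text
t 6.7 pos [440.8 -55.7 174.3] F [ 0.5  0.2 -0.3] w 0.998 shift [0.0052, 0.0065, 0.0643] turn [-0.11, -0.05, -11.47]
```

View pics/side4.png

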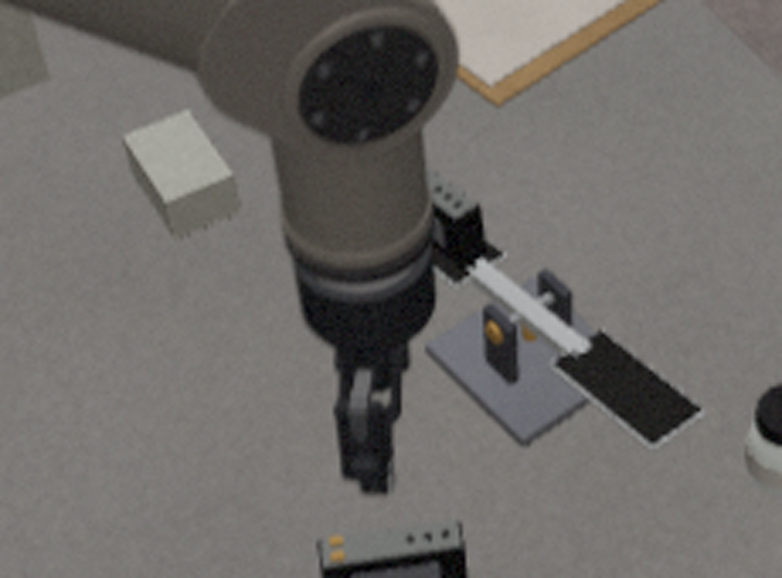

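Battery 1 stands on the left pan at (455,225). The gripper is at (370,440), above battery 2. I'll go down to it.

arm_command(commands=[0.005,0.006,0.03,0,0,-7,1,0.005,0.006,0.06,0,0,-11.5,1,0.005,0.006,0.064,0,0,-11.5,1,0.005,0.006,0.064,0,0,-11.5,1])

```text
t: 7.15
eef_pos: [0.4416, -0.0442, 0.1098]
tool_rot: [-0.002, 0.197, 0.98, -0.001]
contact_force: [-0.6, -0.1, 0.4]
gripper_width: 1.0
grasp_force: 0.0
```

```bash
python3 go.py 440 -47.5 17 157.5 0
```

```text
t 7.15 pos [441.6 -44.2 109.8] F [-0.6 -0.1  0.4] w 1.0 shift [-0.0, -0.0035, 0.0928] turn [-0.15, -0.16, -0.17]
```

arm_command(commands=[0,-0.003,0.04,0,0,0,1,0,-0.003,0.08,0,0,0,1,0,-0.003,0.093,0,0,0,1,0,-0.003,0.093,0,0,0,1,0,-0.003,0.093,0,0,0,0,0,-0.003,0.093,0,0,0,0,0,-0.003,0.093,0,0,0,0,0,-0.003,0.093,0,0,0,0], force=50)

```text
t: 7.95
eef_pos: [0.4411, -0.0466, 0.0174]
tool_rot: [-0.0, 0.195, 0.981, -0.0]
contact_force: [-0.3, 0.1, 0.9]
gripper_width: 0.334
grasp_force: 0.8
```

arm_command(commands=[0,0,0,0,0,0,0,0,0,0,0,0,0,0,0,0,0,0,0,0,0,0,0,0,0,0,0,0])

```text
t: 8.35
eef_pos: [0.441, -0.0467, 0.0174]
tool_rot: [-0.0, 0.195, 0.981, -0.0]
contact_force: [-1.5, 1.0, 9.6]
gripper_width: 0.29
grasp_force: 48.9
```

```bash
python3 go.py 632.3 -41 165 97.6 0
```

```text
t 8.35 pos [441.  -46.7  17.4] F [-1.5  1.   9.6] w 0.29 shift [-0.1744, 0.0783, -0.1478] turn [-0.07, -0.01, 59.91]
```

arm_command(commands=[0,0,-0.05,0,0,0,0,0,0,-0.1,0,0,8,0,-0.04,0.02,-0.148,0,0,16,0,-0.08,0.04,-0.148,0,0,24.5,0,-0.12,0.055,-0.148,0,0,33,0,-0.15,0.07,-0.148,0,0,41,0,-0.174,0.078,-0.148,0,0,49.5,0,-0.174,0.078,-0.148,0,0,58,0])

```text
t: 9.15
eef_pos: [0.6341, -0.0405, 0.1637]
tool_rot: [0.0, 0.648, 0.762, -0.001]
contact_force: [-0.6, 0.2, -3.6]
gripper_width: 0.283
grasp_force: 51.6
```

arm_command(commands=[0,0,0,0,0,2,0,0,0,0,0,0,2,0,0,0,0,0,0,2,0])

```text
t: 9.45
eef_pos: [0.6305, -0.0411, 0.164]
tool_rot: [-0.001, 0.658, 0.753, -0.001]
contact_force: [-0.2, 0.1, -3.0]
gripper_width: 0.285
grasp_force: 51.6
```

```bash
python3 go.py 632.3 -41 110 97.6 -6.9; python3 - <<'E'
from h import *
save("side","side5.png",(220,100,390,240),3.5)
print(get_obs()["contact_force"])
E
```

```text
t 9.45 pos [630.5 -41.1 164. ] F [-0.2  0.1 -3. ] w 0.285 shift [-0.0002, 0.002, 0.054] turn [-0.19, -6.9, 0.06]
[-0.04066011 -0.03995866 -2.98325287]
```

View pics/side5.png

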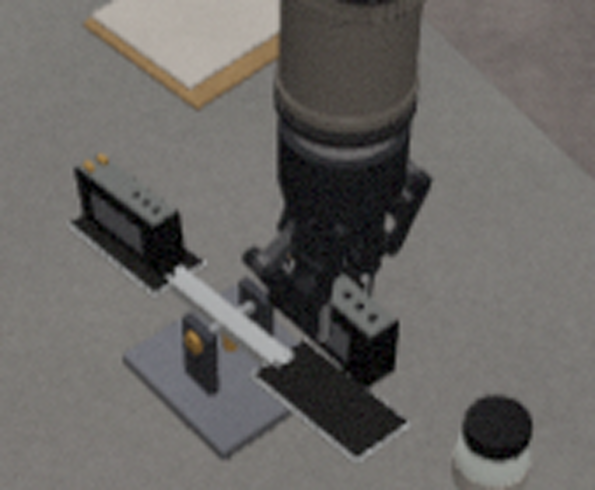

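Battery 1 stands upright on the left pan at (130,225). Battery 2 hangs over the right pan, whose outer corners are at (408,422) and (360,458). I'll work out the tilt from those.

```bash
cat > tilt.py <<'E'
from h import *
def c(th,x,y,piv=(617.6,68.3,62),yaw=7.6):
    a=np.radians(yaw); ey=np.array([-np.sin(a),np.cos(a),0]); ex=np.array([np.cos(a),np.sin(a),0])
    yy=y*np.cos(th)+6*np.sin(th); z=6*np.cos(th)-y*np.sin(th)
    X=(np.array(piv)+x*ex+yy*ey+[0,0,z])/1000; p=P("side")@np.r_[X,1]; return p[:2]/p[2]
if __name__=="__main__":
    for th in(-.05,0,.04,.06,.08,.1,.12): print(th,c(th,25,-165).round(1),c(th,-25,-165).round(1))
E
python3 tilt.py
```

```text
-0.05 [337.4 227.7] [321.6 238.8]
0 [337.6 225.6] [321.7 236.8]
0.04 [337.7 223.8] [321.7 235. ]
0.06 [337.7 222.9] [321.7 234.1]
0.08 [337.7 222. ] [321.7 233.2]
0.1 [337.7 221. ] [321.6 232.2]
0.12 [337.6 220.1] [321.5 231.3]
```

arm_command(commands=[0.002,0.001,0.025,0,-4,0,0,0.002,0.001,0.05,0,-6.9,0,0,0.002,0.001,0.058,0,-6.9,0,0,0.002,0.001,0.058,0,-6.9,0,0,0.002,0.001,0.058,0,-6.9,0,0])

```text
t: 10.0
eef_pos: [0.6324, -0.0404, 0.1074]
tool_rot: [0.045, 0.659, 0.75, -0.04]
contact_force: [-0.0, 0.3, -3.1]
gripper_width: 0.284
grasp_force: 51.6
```

```bash
python3 go.py 631.8 -38.5 100 97.6 -6.9
```

```text
t 10.0 pos [632.4 -40.4 107.4] F [-0.   0.3 -3.1] w 0.284 shift [0.0028, -0.0003, 0.0071] turn [-0.08, 0.02, -0.15]
```

arm_command(commands=[0.001,0,0.002,0,0,0,0,0.002,0,0.004,0,0,0,0,0.002,0,0.005,0,0,0,0,0.002,0,0.006,0,0,0,0,0.002,0,0.007,0,0,0,0])

```text
t: 10.5
eef_pos: [0.6318, -0.038, 0.0989]
tool_rot: [0.045, 0.658, 0.751, -0.041]
contact_force: [-0.0, 0.9, -3.2]
gripper_width: 0.285
grasp_force: 51.6
```

arm_command(commands=[0,0,0.001,0,0,0,0,0,0,0.001,0,0,0,0])

```text
t: 10.7
eef_pos: [0.6318, -0.0382, 0.098]
tool_rot: [0.045, 0.658, 0.751, -0.041]
contact_force: [-1.0, -0.2, -1.9]
gripper_width: 0.283
grasp_force: 51.9
```

arm_command(commands=[0,0,0.001,0,0,0,0,0,0,0.001,0,0,0,0])

```text
t: 10.9
eef_pos: [0.6319, -0.0384, 0.097]
tool_rot: [0.045, 0.658, 0.75, -0.041]
contact_force: [-0.1, -0.4, -0.5]
gripper_width: 0.283
grasp_force: 51.8
```

arm_command(commands=[0,0,0.0005,0,0,0,0.35,0,0,0.0005,0,0,0,0.45,0,0,0.0005,0,0,0,0.6,0,0,0.0005,0,0,0,0.8,0,0,0.0005,0,0,0,0.8,0,0,-0.03,0,0,0,0.8,0,0,-0.07,0,0,0,0.8,0,0,-0.07,0,0,0,0.8])

```text
t: 11.7
eef_pos: [0.6341, -0.0299, 0.1713]
tool_rot: [0.047, 0.658, 0.751, -0.038]
contact_force: [0.7, -0.4, 0.2]
gripper_width: 0.801
grasp_force: 0.0
```

arm_command(commands=[-0.05,0,0,0,6.9,0,0.8,-0.1,0,0,0,6.9,0,0.8,-0.1,0,0,0,6.9,0,0.8,-0.1,0,0,0,6.9,0,0.8,-0.1,0,0,0,6.9,0,0.8,-0.1,0,0,0,6.9,0,0.8,-0.1,0,0,0,6.9,0,0.8,-0.1,0,0,0,6.9,0,0.8])

```text
t: 12.5
eef_pos: [0.644, -0.1268, 0.1782]
tool_rot: [-0.001, 0.659, 0.753, -0.001]
contact_force: [0.2, -0.5, -0.5]
gripper_width: 0.8
grasp_force: 0.0
```

arm_command(commands=[0,0,0,0,0,0,0.8,0,0,0,0,0,0,0.8,0,0,0,0,0,0,0.8,0,0,0,0,0,0,0.8,0,0,0,0,0,0,0.8,0,0,0,0,0,0,0.8,0,0,0,0,0,0,0.8,0,0,0,0,0,0,0.8])

```text
t: 13.3
eef_pos: [0.6438, -0.1283, 0.1785]
tool_rot: [-0.001, 0.659, 0.752, -0.001]
contact_force: [0.6, 0.8, -0.2]
gripper_width: 0.799
grasp_force: 0.0
```

```bash
python3 go.py 632.3 -41 150 97.6 0; python3 - <<'E'
from h import *
a=read_camera("side")["img"][90:260,210:370]; b=read_camera("top")["img"][150:260,190:370]
f=lambda i,s:cv2.resize(i[:,:,::-1],None,fx=s,fy=s,interpolation=cv2.INTER_CUBIC)
A=f(a,2.4);B=f(b,2.2);H=max(len(A),len(B))
pad=lambda i:cv2.copyMakeBorder(i,0,H-len(i),0,0,cv2.BORDER_CONSTANT)
o=cv2.hconcat([pad(A),pad(B)]);print(o.shape);cv2.imwrite("pics/pan.png",o)
E
```

```text
t 13.3 pos [ 643.8 -128.3  178.5] F [ 0.6  0.8 -0.2] w 0.799 shift [0.088, 0.0, 0.0284] turn [-0.15, 0.04, -0.1]
(408, 780, 3)
```

View pics/pan.png

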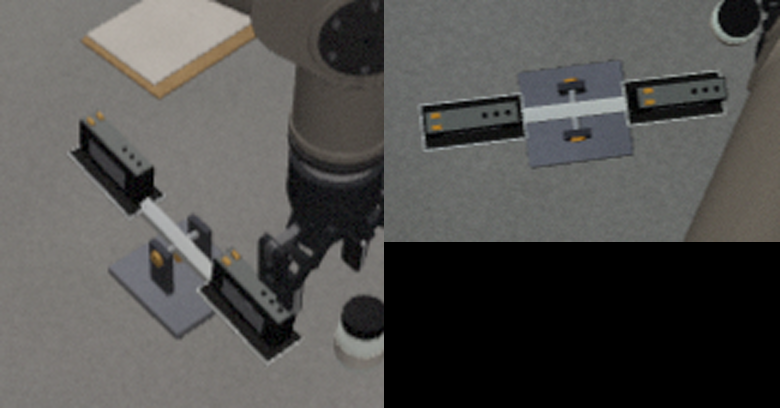

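The right pan is down: its outer corners at (299,337) and (267,361) correspond to a tilt of -0.12. So battery 2 is the real one, and I'll pick it up along the tilt.

```bash
python3 go.py 633.3 -49.8 132 97.6 6.9
```

```text
t 13.4 pos [ 643.9 -128.2  178.5] F [-0.4 -0.5  0.9] w 0.802 shift [0.0792, -0.0001, 0.0465] turn [-0.14, 6.94, -0.1]
```

arm_command(commands=[0.04,0,0,0,4,0,1,0.079,0,0.01,0,6.9,0,1,0.079,0,0.046,0,6.9,0,1,0.079,0,0.046,0,6.9,0,1,0.079,0,0.046,0,6.9,0,1])

```text
t: 13.9
eef_pos: [0.6331, -0.0508, 0.1326]
tool_rot: [-0.046, 0.659, 0.75, 0.038]
contact_force: [1.6, -0.5, 0.8]
gripper_width: 1.002
grasp_force: 0.0
```

```bash
python3 go.py 632.4 -42.7 73 97.6 6.9
```

```text
t 13.9 pos [633.1 -50.8 132.6] F [ 1.6 -0.5  0.8] w 1.002 shift [0.001, 0.0006, 0.0601] turn [-0.2, 0.08, -0.17]
```

arm_command(commands=[0.001,0,0.03,0,0,0,1,0.001,0,0.055,0,0,0,1,0.001,0,0.06,0,0,0,1,0.001,0,0.06,0,0,0,1,0.001,0,0.06,0,0,0,0,0.001,0,0.06,0,0,0,0,0.001,0,0.06,0,0,0,0,0.001,0,0.06,0,0,0,0], force=55)

```text
t: 14.7
eef_pos: [0.6326, -0.042, 0.0737]
tool_rot: [-0.045, 0.658, 0.75, 0.039]
contact_force: [0.3, -0.2, 0.2]
gripper_width: 0.331
grasp_force: 0.0
```

arm_command(commands=[0,0,0,0,0,0,0,0,0,0,0,0,0,0,0,0,0,0,0,0,0,0,0,0,0,0,0,0])

```text
t: 15.1
eef_pos: [0.6326, -0.042, 0.0737]
tool_rot: [-0.046, 0.658, 0.75, 0.039]
contact_force: [-0.2, 0.2, 6.5]
gripper_width: 0.287
grasp_force: 54.2
```

```bash
python3 go.py 514 -253 150 21.3 0
```

```text
t 15.1 pos [632.6 -42.   73.7] F [-0.2  0.2  6.5] w 0.287 shift [-0.1832, -0.1452, -0.0987] turn [-4.65, -5.76, 76.1]
```

arm_command(commands=[0,0,-0.005,0,0,0,0,0,0,-0.015,0,0,0,0,0,0,-0.05,0,0,0,0,0,0,-0.09,0,0,0,0,-0.01,0,-0.1,0,-6.9,0,0,-0.01,0,-0.1,0,-6.9,0,0])

```text
t: 15.7
eef_pos: [0.6368, -0.0614, 0.1733]
tool_rot: [0.001, 0.658, 0.753, -0.0]
contact_force: [0.6, 2.4, -3.9]
gripper_width: 0.284
grasp_force: 54.9
```

```bash
python3 go.py 500 -258 160 21.3 0
```

```text
t 15.7 pos [636.8 -61.4 173.3] F [ 0.6  2.4 -3.9] w 0.284 shift [-0.1765, -0.162, 0.0133] turn [0.12, 0.03, 76.4]
```

arm_command(commands=[-0.02,-0.02,0,0,0,8,0,-0.045,-0.04,0,0,0,16,0,-0.07,-0.06,0,0,0,24,0,-0.09,-0.08,0,0,0,32,0,-0.11,-0.1,0,0,0,40,0,-0.13,-0.12,0,0,0,48,0,-0.155,-0.14,0,0,0,56,0,-0.176,-0.162,0,0,0,64,0])

```text
t: 16.5
eef_pos: [0.4965, -0.2593, 0.1707]
tool_rot: [-0.001, 0.958, 0.286, -0.001]
contact_force: [0.4, -0.3, -3.2]
gripper_width: 0.284
grasp_force: 54.9
```

```bash
python3 go.py 500 -258 100 21.3 0
```

```text
t 16.5 pos [ 496.5 -259.3  170.7] F [ 0.4 -0.3 -3.2] w 0.284 shift [0.0038, 0.001, 0.0707] turn [-0.19, 0.11, 11.88]
```

arm_command(commands=[0.002,0.001,0.03,0,0,8,0,0.004,0.001,0.06,0,0,12,0,0.004,0.001,0.09,0,0,12,0,0.004,0.001,0.11,0,0,12,0,0.004,0.001,0.112,0,0,12,0,0.004,0.001,0.112,0,0,12,0])

```text
t: 17.1
eef_pos: [0.5007, -0.2577, 0.0591]
tool_rot: [-0.001, 0.982, 0.186, -0.002]
contact_force: [0.0, -0.8, -2.3]
gripper_width: 0.286
grasp_force: 54.8
```

```bash
python3 go.py 500 -258 55 21.3 0; python3 - <<'E'
from h import *
a=read_camera("side")["img"][260:370,265:380]; b=read_camera("top")["img"][195:295,360:450]
f=lambda i,s:cv2.resize(i[:,:,::-1],None,fx=s,fy=s,interpolation=cv2.INTER_CUBIC)
A=f(a,4);B=f(b,3.6);H=max(len(A),len(B))
pad=lambda i:cv2.copyMakeBorder(i,0,H-len(i),0,0,cv2.BORDER_CONSTANT)
o=cv2.hconcat([pad(A),pad(B)]);print(o.shape);cv2.imwrite("pics/crad.png",o)
E
```

```text
t 17.1 pos [ 500.7 -257.7   59.1] F [ 0.  -0.8 -2.3] w 0.286 shift [-0.0007, 0.0, 0.0041] turn [-0.11, 0.19, 0.17]
(440, 784, 3)
```

View pics/crad.png

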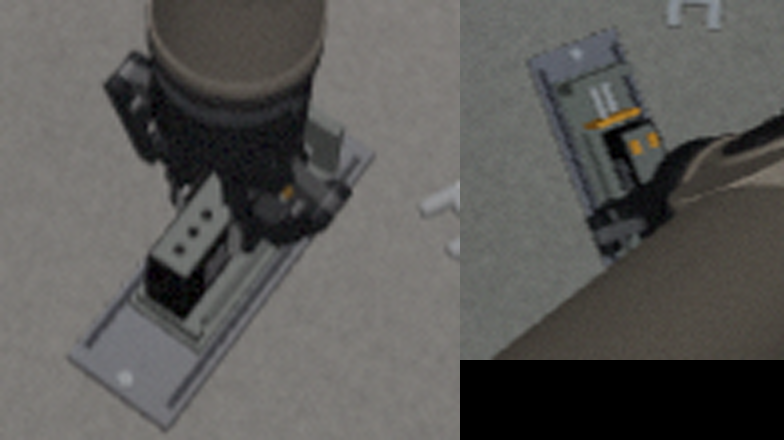

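The side view shows the battery over the tray: its rear bottom edge runs from (147,293) to (187,316), and the lip is in front of it from (133,296) to (203,345). The top view shows the contact plate from (585,127) to (640,112) and the battery's front top edge near (625,131)–(656,120). I'll check the sideways offset in the cradle frame.

```bash
cat >chk.py <<'E'
from h import *
def s(p): return (265+p[0]/4-.37,260+p[1]/4-.37)
def t(p): return (360+(p[0]-460)/3.6-.36,195+p[1]/3.6-.36)
a=np.radians(21.3); 
def loc(X): d=X[:2]*1000-[513.3,-253]; return np.round([d[0]*np.cos(a)+d[1]*np.sin(a),-d[0]*np.sin(a)+d[1]*np.cos(a)],1)
for n,c,f,p,z in [("rear bot L","side",s,(147,293),.041),("rear bot R","side",s,(187,316),.041),("rear top L","side",s,(145,261),.092),("rear top R","side",s,(191,283),.092),
 ("lip L","side",s,(133,296),.025),("lip R","side",s,(203,345),.025),("plate L","top",t,(585,127),.055),("plate R","top",t,(640,112),.055),("front L","top",t,(625,131),.092),("front R","top",t,(656,120),.092),
 ("baseNL","side",s,(68,357),.008),("baseNR","side",s,(166,428),.008),("baseFR","side",s,(376,152),.008),("tbFL","top",t,(528,62),.008),("tbFR","top",t,(614,29),.008)]:
    print(n,loc(atz(c,f(p),z)))
print("tcp",loc(np.array(get_obs()["eef_pos"])))
E
python3 chk.py
```

```text
rear bot L [-59.   12.6]
rear bot R [-56.8 -11.4]
rear top L [-64.8  10.2]
rear top R [-60.7 -14.9]
lip L [-58.8  21.7]
lip R [-58.9 -23.5]
plate L [46.2 21. ]
plate R [ 42.5 -17. ]
front L [37.1  5.8]
front R [ 36.6 -15.6]
baseNL [-100.5   33.4]
baseNR [-100.6  -30.2]
baseFR [ 98.6 -32.5]
tbFL [99.2 31.3]
tbFR [ 99.3 -33.3]
tcp [-12.7  -0.8]
```

arm_command(commands=[0,-0.001,0.004,0,0,0,0,0,-0.001,0.008,0,0,0,0,0,-0.001,0.012,0,0,0,0,0,-0.001,0.012,0,0,0,0,0.002,-0.001,0.012,0,0,0,0,0.004,-0.001,0.012,0,0,0,0,0.004,-0.001,0.012,0,0,0,0])

```text
t: 17.9
eef_pos: [0.5047, -0.2556, 0.0477]
tool_rot: [0.0, 0.982, 0.187, -0.001]
contact_force: [0.5, -0.2, -3.1]
gripper_width: 0.285
grasp_force: 55.0
```

arm_command(commands=[0.001,0,0,0,0,0,0,0.002,0,0,0,0,0,0,0.002,0,0,0,0,0,0])

```text
t: 18.2
eef_pos: [0.5058, -0.2552, 0.0476]
tool_rot: [0.0, 0.982, 0.186, -0.002]
contact_force: [-4.6, -1.6, 0.2]
gripper_width: 0.282
grasp_force: 55.1
```

arm_command(commands=[0.001,0,0,0,0,0,0,0.002,0,0,0,0,0,0,0.002,0,0,0,0,0,0])

```text
t: 18.5
eef_pos: [0.5076, -0.2545, 0.0476]
tool_rot: [0.0, 0.982, 0.186, -0.002]
contact_force: [-5.5, -1.9, 0.1]
gripper_width: 0.284
grasp_force: 55.3
```

arm_command(commands=[0.001,0,0,0,0,0,0,0.002,0,0,0,0,0,0,0.003,0,0,0,0,0,0,0.004,0,0,0,0,0,0,0.0045,0,0,0,0,0,0,0.0045,0,0,0,0,0,0])

```text
t: 19.1
eef_pos: [0.5104, -0.2534, 0.0475]
tool_rot: [0.0, 0.983, 0.186, -0.003]
contact_force: [-8.6, -2.7, 0.8]
gripper_width: 0.282
grasp_force: 55.4
```

arm_command(commands=[0,0,0.001,0,0,0,0,0,0,0.002,0,0,0,0,0,0,0.003,0,0,0,0,0,0,0.003,0,0,0,0])

```text
t: 19.5
eef_pos: [0.5104, -0.2536, 0.0444]
tool_rot: [0.0, 0.983, 0.186, -0.003]
contact_force: [-8.2, -3.9, -0.8]
gripper_width: 0.286
grasp_force: 55.4
```

arm_command(commands=[0.001,0,0,0,0,0,0,0.002,0,0,0,0,0,0,0.002,0,0,0,0,0,0])

```text
t: 19.8
eef_pos: [0.5118, -0.2531, 0.0444]
tool_rot: [0.001, 0.983, 0.185, -0.003]
contact_force: [-9.7, -4.5, 1.7]
gripper_width: 0.283
grasp_force: 55.4
```

arm_command(commands=[0,0,0.001,0,0,0,0,0,0,0.002,0,0,0,0,0,0,0.002,0,0,0,0,0,0,0.002,0,0,0,0])

```text
t: 20.2
eef_pos: [0.5117, -0.2532, 0.0424]
tool_rot: [0.001, 0.983, 0.185, -0.003]
contact_force: [-9.3, -4.1, 0.0]
gripper_width: 0.288
grasp_force: 55.5
```

arm_command(commands=[0,0,0.001,0,0,0,0,0,0,0.002,0,0,0,0,0,0,0.002,0,0,0,0])

```text
t: 20.5
eef_pos: [0.5117, -0.2532, 0.0404]
tool_rot: [0.001, 0.983, 0.185, -0.003]
contact_force: [-9.3, -3.9, 0.1]
gripper_width: 0.288
grasp_force: 55.5
```

arm_command(commands=[0,0,0.001,0,0,0,0,0,0,0.002,0,0,0,0,0,0,0.003,0,0,0,0,0,0,0.003,0,0,0,0])

```text
t: 20.9
eef_pos: [0.5117, -0.2533, 0.0374]
tool_rot: [0.001, 0.983, 0.185, -0.003]
contact_force: [-8.9, -4.4, 0.9]
gripper_width: 0.284
grasp_force: 55.5
```

arm_command(commands=[0,0,0.001,0,0,0,0,0,0,0.002,0,0,0,0,0,0,0.003,0,0,0,0,0,0,0.003,0,0,0,0])

```text
t: 21.3
eef_pos: [0.5117, -0.2533, 0.0344]
tool_rot: [0.001, 0.983, 0.185, -0.003]
contact_force: [-9.0, -4.3, 0.3]
gripper_width: 0.285
grasp_force: 55.5
```

arm_command(commands=[0,0,0.001,0,0,0,0,0,0,0.001,0,0,0,0])

```text
t: 21.5
eef_pos: [0.5117, -0.2533, 0.0334]
tool_rot: [0.001, 0.983, 0.185, -0.003]
contact_force: [-8.8, -3.7, -0.2]
gripper_width: 0.285
grasp_force: 55.5
```

arm_command(commands=[0,0,0.001,0,0,0,0,0,0,0.001,0,0,0,0])

```text
t: 21.7
eef_pos: [0.5117, -0.2534, 0.0331]
tool_rot: [0.0, 0.983, 0.185, -0.003]
contact_force: [-11.5, -2.6, 7.7]
gripper_width: 0.284
grasp_force: 56.5
```

arm_command(commands=[0,0,0.0005,0,0,0,0,0,0,0.0005,0,0,0,0])

```text
t: 21.9
eef_pos: [0.5117, -0.2534, 0.033]
tool_rot: [0.0, 0.983, 0.185, -0.003]
contact_force: [-13.5, -1.3, 13.0]
gripper_width: 0.282
grasp_force: 57.1
```

arm_command(commands=[0,0,-0.001,0,0,0,0,-0.001,0,-0.001,0,0,0,0,-0.002,0,-0.001,0,0,0,0,-0.002,0,-0.001,0,0,0,0])

```text
t: 22.3
eef_pos: [0.5108, -0.2537, 0.0332]
tool_rot: [0.001, 0.983, 0.186, -0.002]
contact_force: [-7.7, -3.3, 1.4]
gripper_width: 0.283
grasp_force: 55.4
```

arm_command(commands=[0,0,0,0,0,0,0.35,0,0,0,0,0,0,0.45,0,0,0,0,0,0,0.6,0,0,0,0,0,0,0.7,0,0,0,0,0,0,0.7,0,0,-0.02,0,0,0,0.7,0,0,-0.06,0,0,0,0.7,0,0,-0.1,0,0,0,0.7])

```text
t: 23.1
eef_pos: [0.5122, -0.2521, 0.1338]
tool_rot: [-0.0, 0.982, 0.186, -0.002]
contact_force: [1.5, -0.6, 0.6]
gripper_width: 0.703
grasp_force: 0.0
```

arm_command(commands=[-0.05,0,-0.05,0,0,0,0.7,-0.06,0,-0.1,0,0,0,0.7,-0.06,0.05,-0.13,0,0,0,0.7,-0.06,0.1,-0.13,0,0,0,0.7,-0.06,0.15,-0.13,0,0,0,0.7,-0.06,0.18,-0.13,0,0,0,0.7,-0.06,0.18,-0.13,0,0,0,0.7,-0.06,0.18,-0.13,0,0,0,0.7])

```text
t: 23.9
eef_pos: [0.5224, -0.443, 0.2627]
tool_rot: [0.0, 0.983, 0.186, -0.002]
contact_force: [0.4, 0.5, 0.0]
gripper_width: 0.701
grasp_force: 0.0
```

```bash
python3 go.py 514 -253 150 21.3 0; python3 - <<'E'
from h import *
# no more pictures to view: compare with pre-task view numerically. brightness map of cradle area & expected projections
d=read_camera("side"); g=cv2.cvtColor(d["img"],cv2.COLOR_RGB2GRAY)
t=read_camera("top"); gt=cv2.cvtColor(t["img"],cv2.COLOR_RGB2GRAY)
cv2.imwrite("pics/s_end.png",d["img"][:,:,::-1]);cv2.imwrite("pics/t_end.png",t["img"][:,:,::-1])
a=np.radians(21.3)
def pr(cam,l,w,z):
    X=np.array([513.3+l*np.cos(a)-w*np.sin(a),-253+l*np.sin(a)+w*np.cos(a),z])/1000; p=P(cam)@np.r_[X,1]; return p[:2]/p[2]
for cam,G in(("top",gt),("side",g)):
  for z in(65,):
    for w in(0,-11,11): print(cam,z,w,[int(G[int(round(pr(cam,l,w,z)[1])),int(round(pr(cam,l,w,z)[0]))]) for l in range(-70,75,4)])
E
```

```text
t 23.9 pos [ 522.4 -443.   262.7] F [0.4 0.5 0. ] w 0.701 shift [0.0619, -0.1799, 0.1125] turn [-0.01, 0.21, 0.08]
top 65 0 [90, 93, 94, 90, 90, 92, 67, 88, 38, 80, 87, 37, 65, 86, 28, 65, 87, 87, 86, 87, 85, 91, 85, 88, 84, 90, 109, 97, 84, 87, 117, 104, 107, 129, 131, 89, 88]
top 65 -11 [64, 81, 71, 75, 92, 65, 67, 68, 71, 86, 70, 86, 84, 73, 86, 62, 70, 83, 62, 70, 84, 68, 69, 74, 63, 80, 79, 92, 90, 48, 89, 84, 77, 86, 71, 76, 85]
top 65 11 [88, 92, 88, 92, 94, 89, 27, 15, 0, 23, 16, 23, 26, 6, 29, 18, 5, 29, 7, 3, 16, 10, 44, 17, 14, 34, 23, 5, 30, 17, 92, 111, 104, 115, 108, 108, 85]
side 65 0 [114, 110, 17, 12, 11, 32, 107, 101, 38, 120, 104, 38, 117, 80, 39, 103, 119, 119, 118, 121, 122, 121, 117, 120, 118, 120, 121, 118, 123, 132, 124, 114, 121, 67, 91, 119, 126]
side 65 -11 [105, 92, 11, 15, 6, 18, 30, 46, 36, 61, 45, 77, 62, 91, 35, 20, 44, 25, 59, 41, 70, 61, 51, 75, 63, 45, 76, 61, 92, 135, 126, 68, 64, 62, 118, 120, 130]
side 65 11 [100, 106, 75, 93, 63, 45, 101, 91, 98, 76, 85, 71, 106, 117, 98, 105, 83, 98, 101, 79, 92, 70, 109, 114, 96, 105, 122, 106, 103, 119, 68, 68, 65, 66, 105, 120, 131]
```

The battery's rear edge and dots line up at z = 65 mm in both cameras, so it is flat behind the lip. Next, the shell on the left pan.

```bash
python3 - <<'E'
from h import *
S={n:cv2.cvtColor(read_camera(n)["img"],cv2.COLOR_RGB2GRAY) for n in("side","top")}
b=np.radians(7.6); ey=np.array([-np.sin(b),np.cos(b),0]); ex=np.array([np.cos(b),np.sin(b),0])
def p(n,th,x,y,h):
    Y=y*np.cos(th)+h*np.sin(th); Z=62+h*np.cos(th)-y*np.sin(th)
    X=(np.array([617.6,68.3,0])+x*ex+Y*ey+[0,0,Z])/1000; q=P(n)@np.r_[X,1]; return np.round(q[:2]/q[2]).astype(int)
for th in(.12,):
  for n in S:
    for x,h in((0,57),(-18,6),(18,6)): print(th,n,x,h,[int(S[n][p(n,th,x,y,h)[1],p(n,th,x,y,h)[0]]) for y in range(45,185,5)])
E
```

```text
0.12 side 0 57 [116, 8, 7, 11, 81, 122, 72, 114, 89, 78, 106, 75, 123, 122, 123, 123, 123, 124, 121, 121, 117, 119, 130, 131, 130, 130, 131, 130]
0.12 side -18 6 [133, 126, 132, 32, 35, 34, 31, 33, 34, 36, 37, 32, 36, 33, 36, 31, 36, 32, 35, 35, 33, 37, 38, 38, 108, 129, 131, 133]
0.12 side 18 6 [131, 129, 116, 31, 41, 27, 24, 8, 20, 4, 18, 21, 8, 21, 64, 75, 86, 39, 55, 32, 41, 60, 68, 87, 90, 50, 68, 72]
0.12 top 0 57 [152, 12, 9, 0, 51, 78, 47, 96, 34, 85, 73, 33, 92, 95, 94, 98, 95, 94, 97, 96, 98, 97, 79, 100, 102, 105, 106, 107]
0.12 top -18 6 [91, 92, 96, 19, 22, 13, 15, 16, 17, 17, 17, 20, 15, 18, 21, 14, 20, 19, 14, 15, 15, 15, 17, 59, 112, 105, 102, 102]
0.12 top 18 6 [91, 85, 109, 19, 18, 14, 42, 42, 23, 18, 51, 27, 19, 14, 32, 21, 22, 36, 22, 18, 23, 26, 18, 17, 95, 49, 98, 102]
```

The shell stands centred on its pan in both views, and the arm is clear.

```bash
python3 -c "from station import hand_in; print(hand_in())"
```

```text
the job is handed in; nothing more can be done
None
```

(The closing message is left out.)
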